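# Start the slip pump from the switch boxes

## Robot

A 6-joint arm with a two-finger parallel gripper is mounted at the origin on the work surface. World frame = base frame: x ahead of the robot, y to its left, z up, the work surface at z = 0. Lengths are in m, angles in degrees, forces in N, time in s.
With the tool pointing down it reaches from about 0.375 to 0.9 m from the base axis. Payload 3.1 kg.
Tool frame: the origin (TCP) lies at the very end of the fingers, on their centre line; the grasp point (between the pads) lies 19 mm behind it; z points along the fingers, x is the direction in which the jaws open and shut, and the axes are right-handed (so a half turn about z gives the same grasp; the last joint's range is limited). The gripper opens to 87 mm and grips with 3 to 60 N. Pads are 19 mm wide; open, the fingers measure 117 mm over their backs; the gripper's body (75 mm by 190 mm) begins 51 mm behind the grasp point.
Start: joints at [-75.716, 30.224, 82.088, -0, 67.689, -10.227], TCP at [0.259, -0.569, 0.191] pointing down, gripper open.
Joint ranges: [-176.69, 176.69], [-43.24, 126.21], [12.49, 139.97], [-82, 262], [0, 151.66], [-163.58, 163.58]. Speed limits (degrees/s): [159.86, 159.86, 180, 180, 180, 180].

## Interface

Orientations are given as a 3x3 rotation matrix whose columns are the frame's x, y, z axes.
In Python, from rig import read_state, capture, bot gives the robot as it stands.
- The arm moves only by the shell command python3 -m crank 'ROWS' [OPENING]. ROWS is JSON, a list of rows, each a list of 2 entries, a list of its own where there are three numbers: the shift along the tool's x, y, z in cm, then the turn, a rotation vector about the tool's x, y, z in rad. In form: [[[dx, dy, dz], [wx, wy, wz]], ...]. A call has 1 to 12 rows; each row shifts and turns the commanded pose from where the row before left it, along the tool's axes as they then stand; what a row does not reach is not made up. A row lasts 1/10 s, in which the tool goes at most 50 mm and 8.59 degrees, less where a joint would pass 70% of its speed; a pose out of reach is approached as far as the arm can. A call with a gripper value outside its range is refused whole. OPENING is the closure, from -1 (fully open) to 1 (shut), set as the call begins (- or left out, the last holds). The fingers move at their own pace and stop on an object; the grip force is fixed at half the most. Time passes only in rows, so rows that do not move let the fingers close. It gives the time, the measured TCP pose, the force and the opening at its end, in the units of the state.
- read_state(): the state, without advancing time (a new reading comes with each control period).
- capture(name): name is "scene" or "top"; returns a dict with "pixels" (420x560x3 uint8, red, green, blue), "camera_matrix" (3x3 intrinsics, pixels), "dist" ([k1, k2, p1, p2, k3] as OpenCV has them; the pictures are not rectified), "R" (3x3) and "t" (3): a world point X has camera coordinates R X + t. Camera axes: x right, y down, z forward; pixel columns grow to the right and rows downward; lengths in m; the calibration is good to about 2 mm. A picture is of the moment at which its call begins. There is no depth.
- bot.hand_in(): hands the job in, once; it reports no verdict.
The state is a dict: "time_s": time; "joint_positions": joint angles; "qvel": joint speeds; "tau": joint torques, N m; "position": TCP position; "tcp_rot": TCP orientation; "force": force on the tool from outside, world axes, zero at the start; "moment": the same for the moment, N m; "opening": opening from 0.0 (shut) to 1.0 (fully open).
Only numpy, scipy, OpenCV 4.12 (cv2) and the standard library are available. Lean on these libraries where they do the work, as an engineer would, in place of code of your own. Each camera call takes 0.05 s, during which the arm holds its last target.

## Task

Start the slip pump for the casting bench: first push the white half of the power rocker all the way down, then push the blue latch plunger fully in so that it stays in, and then press the green start button fully, keep it down for about a second and let it come up again. Do not press the red stop button, and do not press blue or green before their turn. Only press with the fingertips: leave the switch boxes standing where they are, never lift them, and do not disturb the pottery, jar and tools around them.

Things in the scene. Friction and masses are not known exactly. Their poses are not given: they have to be found in the camera images.
- power_box: grey switch box, 120 (its x) x 90 (its y) x 45 high, about 1 kg, standing loose on rubber feet; origin: centre of its underside, z up; level top face 45 above the bench. It carries the rocker: white half towards the box's +x, black half towards -x, pivot axis along the box's y above its centre, 63 above the bench.
- rocker (a joint): angle of the power rocker (rad): 0 = off, white half up; 0.44 = on, white half fully down on its stop. Starts at 0 to 0.04. Rocker paddle 90 long x 42 wide x 10 thick, pivoted in the middle; friction only (about 0.08 N m, so 2 to 5 N on the white half), it stays where it is left.
- rocker_white (a point): point on the top surface of the white half, 34 from the pivot axis (the half ends at 45); it moves with the rocker, from about 75 above the bench (off) to about 60 (on).
- latch_box: grey switch box, 120 (its x) x 90 (its y) x 45 high, about 1 kg, standing loose on rubber feet; origin: centre of its underside, z up; level top face 45 above the bench. It carries the blue latch plunger in a steel collar at its centre.
- latch (a joint): travel of the blue latch plunger (m), pushed straight down: 0 = out, 0.008 = fully in on its stop. Starts at 0 to 0.0008. Takes about 3.5 N of friction, no spring: it stays where it is left.
- latch_top (a point): centre of the flat top of the blue plunger, radius 20, 69 above the bench when out, 61 when in (collar of radius 28 reaches 55); moves with it.
- start_box: grey switch box, 120 (its x) x 90 (its y) x 45 high, about 1 kg, standing loose on rubber feet; origin: centre of its underside, z up; level top face 45 above the bench. It carries the green start button at its centre.
- start (a joint): travel of the green button (m), pressed straight down: 0 = up, 0.006 = fully down on its stop. Sprung: 1.5 N to begin, 5 N at the bottom; comes up when let go.
- start_top (a point): centre of the flat top of the green button, radius 18, on a black collar of radius 26, 12 high; about 67 above the bench when up; moves with it.
- stop_box: grey switch box, 120 (its x) x 90 (its y) x 45 high, about 1 kg, standing loose on rubber feet; origin: centre of its underside, z up; level top face 45 above the bench. It carries the red stop button at its centre, not to be pressed.
- stop (a joint): travel of the red button (m), 0 = up, 0.006 = down; sprung like the green one.
- stop_top (a point): centre of the flat top of the red button, radius 18, on a black collar of radius 26, 12 high; about 67 above the bench.
- small_mould: bystander, loose: small octagonal white plaster mould, 80 across, 70 high; origin: centre of its underside
- bisque_cup: bystander, loose: terracotta-coloured open cup, 72 across, 75 high; origin: centre of its underside
- white_mug: bystander, loose: white mug, 76 across, 85 high, handle on its +y side; origin: centre of its underside
- glaze_jar: bystander, loose: jar with an orange cap, 68 across, 90 high; origin: centre of its underside
- brush: bystander, loose: brush lying flat along its x axis, 200 long, 42 wide, 20 high, bristles towards +x; origin: at its mid-length, on its underside
- spatula: bystander, loose: spatula lying flat along its x axis, 280 long, 65 wide blade towards +x, 20 high; origin: at its mid-length, on its underside
There are look-alikes about, which are no part of the job. Leave any pink or purple look-alike of the start_box alone.

How it is judged (in metres and radians):
On the way, in this order (a step that is already met when the one before it is completed fails the run):
1. the power rocker is on (white half fully down) (value of joint rocker above 0.37 rad), for 0.1 s.
2. the blue latch plunger is fully in (value of joint latch above 0.0065 m), for 0.1 s.
3. the green start button is held fully down for 0.7 s (value of joint start above 0.0045 m), for 0.7 s.
At the end, for the whole second after the job is handed in: Rocker on (over 0.37 rad), blue plunger in (over 6.5 mm), green and red buttons up (under 1.5 mm), all boxes upright, at rest and within 30 mm of where they stood, bystanders within 30 mm of where they stood and not tipped over (value of joint rocker above 0.37 rad and value of joint latch above 0.0065 m and value of joint each of start, stop below 0.0015 m and distance of each of power_box, latch_box, start_box, stop_box, small_mould, bisque_cup, white_mug, glaze_jar, brush, spatula from where it was at the start of the episode below 0.03 m and angle between each of power_box, latch_box, start_box, stop_box, small_mould, bisque_cup, white_mug, glaze_jar's own z axis and vertical below 0.1 rad and linear speed of each of power_box, latch_box, start_box, stop_box below 0.02 m/s); the robot touches nothing.
It fails at once if the red stop button is pressed (over 3 mm) (value of joint stop above 0.003 m).
It fails at once if the blue plunger is pushed (over 4 mm) before the power rocker is on (value of joint latch above 0.004 m and value of joint rocker below 0.3 rad).
It fails at once if the green button is pressed (over 3 mm) before the blue plunger is in (value of joint start above 0.003 m and value of joint latch below 0.006 m).
It fails at once if a switch box is lifted (over 15 mm) or shifted (over 30 mm) (height (world z) of any of power_box, latch_box, start_box, stop_box above 0.015 m or distance of any of power_box, latch_box, start_box, stop_box from where it was at the start of the episode above 0.03 m).
It fails at once if a bystander is moved more than 30 mm or tipped over (distance of any of small_mould, bisque_cup, white_mug, glaze_jar, brush, spatula from where it was at the start of the episode above 0.03 m or angle between any of small_mould, bisque_cup, white_mug, glaze_jar's own z axis and vertical above 0.5 rad).
It also fails if it takes over 48 s, if anything falls off the work surface, if the arm or the gripper's body presses on something with over 40 N, if the wrist force passes 120 N, or if a joint passes its speed limit or range.

## Working session

There is one attempt and no reset: what is moved stays moved. The work goes in short steps, Python scripts to look and compute and a shell command to move; the robot and the scene stay as the last step left them, time stands still between calls to the robot, and variables do not carry over. Pictures are saved under pics/ and viewed, and the job is handed in when it is done.

```bash
mkdir -p pics; ls; python3 - <<'E'
from rig import read_state, capture, bot
import cv2,numpy as np
s=read_state(); print(s)
for n in("scene","top"):
    c=capture(n); cv2.imwrite(f"pics/{n}0.png",c["pixels"][:,:,::-1]); np.savez(f"{n}0.npz",**c)
    print(n,c["camera_matrix"],c["dist"],c["R"],c["t"])
E
```

```text
pics
{'time_s': 0.0, 'joint_positions': array([-7.57161228e+01,  3.02797377e+01,  8.21553897e+01,  1.95902535e-03,
        6.76899969e+01, -1.02268703e+01]), 'qvel': array([ 0.06033598, -0.01949543,  0.01383495, -0.00064359, -0.0372863 ,
        0.00847847]), 'tau': array([ 2.65023664e-04, -4.40037704e+01, -1.76593834e+01,  6.33148011e-02,
        5.82917745e-02, -1.70504159e-04]), 'position': array([ 0.2591318 , -0.56787672,  0.19026898]), 'tcp_rot': array([[ 4.14851540e-01, -9.09888972e-01, -5.08154088e-04],
       [-9.09886589e-01, -4.14851640e-01,  2.12412109e-03],
       [-2.14352291e-03, -4.18832316e-04, -9.99997615e-01]]), 'force': array([-1.50472346, -0.23029373,  0.15944417]), 'moment': array([-0.04024822, -0.01305198, -0.04464129]), 'opening': 1.0010977160596373}
scene [[389.39215305   0.         289.06996816]
 [  0.         389.39215305 209.27274522]
 [  0.           0.           1.        ]] [0.01238199 0.         0.         0.         0.        ] [[-0.42832342  0.9035177   0.01395742]
 [ 0.68102897  0.33292501 -0.65219666]
 [-0.593918   -0.2698457  -0.7579213 ]] [ 0.22846101 -0.28342554  1.51327329]
top [[463.80454821   0.         285.56221687]
 [  0.         463.80454821 208.429603  ]
 [  0.           0.           1.        ]] [-0.14878689  0.          0.          0.          0.        ] [[-0.01346097 -0.99958279 -0.02555473]
 [-0.99305426  0.01635182 -0.11651551]
 [ 0.11688476  0.02380882 -0.99286006]] [0.00401314 0.51757689 1.27378632]
```

View pics/scene0.png

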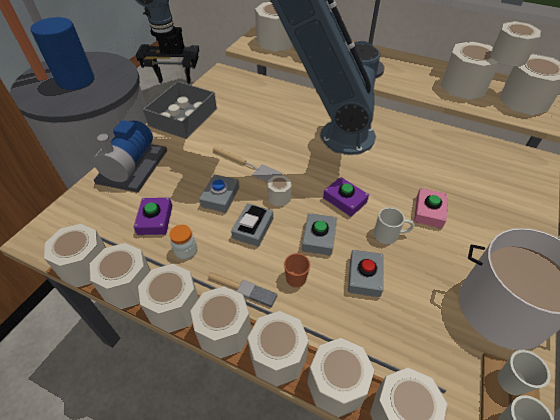

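View pics/top0.png

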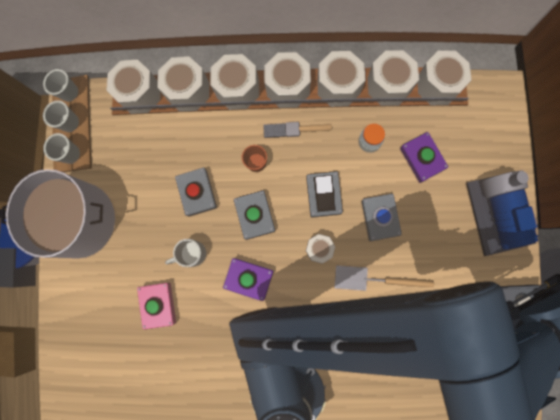

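The top view shows the boxes: red (193,190), grey with green (254,214), rocker (324,193), blue (382,216). Green look-alikes are on purple boxes (427,155) and (247,280) and on a pink box (153,306). The green at (254,214) is the only one on a grey box, so it fits the description. I'll confirm that in enlarged crops.

```bash
cat > h.py <<'E'
import cv2,numpy as np
def ray(c,u,v):
    p=cv2.undistortPoints(np.array([[[u,v]]],float),c["camera_matrix"],c["dist"])[0,0]
    R=c["R"]; return -R.T@c["t"], R.T@np.array([p[0],p[1],1.])
def onz(c,u,v,z):
    o,d=ray(c,u,v); return o+d*(z-o[2])/d[2]
def tri(a,pa,b,pb):
    o1,d1=ray(a,*pa);o2,d2=ray(b,*pb)
    s=np.linalg.lstsq(np.c_[d1,-d2],o2-o1,rcond=None)[0]
    p,q=o1+s[0]*d1,o2+s[1]*d2
    return (p+q)/2,np.linalg.norm(p-q)
def blobs(img,kind,amin=15):
    h=cv2.cvtColor(img,cv2.COLOR_RGB2HSV)
    r={"green":((50,120,50),(80,255,255)),"blue":((100,120,50),(125,255,255)),"red":((0,190,90),(5,255,255)),"white":((0,0,185),(180,50,255))}[kind]
    n,l,st,ce=cv2.connectedComponentsWithStats(cv2.inRange(h,*r))
    return [(ce[i].round(1).tolist(),int(st[i,4])) for i in range(1,n) if st[i,4]>=amin]
def world2px(c,P):
    return cv2.projectPoints(np.array([P],float),cv2.Rodrigues(c["R"])[0],c["t"],c["camera_matrix"],c["dist"])[0][0,0]
E
python3 - <<'E'
from h import *
t=np.load("top0.npz");s=np.load("scene0.npz")
for k in("green","blue","red","white"):
    for n,c in(("top",t),("scene",s)):
        print(k,n,[b for b in blobs(c["pixels"],k) if (130<b[0][0]<450 and 130<b[0][1]<330)])
a=cv2.resize(t["pixels"][150:250,165:415],None,fx=3.2,fy=3.2,interpolation=cv2.INTER_CUBIC)
b=cv2.resize(s["pixels"][165:265,190:390],None,fx=4,fy=4,interpolation=cv2.INTER_CUBIC)
cv2.imwrite("pics/cropt.png",a[:,:,::-1]);cv2.imwrite("pics/crops.png",b[:,:,::-1])
E
```

```text
green top [([427.2, 154.1], 78), ([252.7, 213.5], 84), ([246.6, 279.4], 91)]
green scene [([346.7, 188.3], 91), ([434.2, 199.7], 92), ([150.5, 207.8], 113), ([320.0, 225.9], 115)]
blue top [([382.9, 215.3], 105)]
blue scene [([132.1, 137.5], 1079), ([218.0, 184.7], 106)]
red top []
red scene [([368.0, 265.1], 127)]
white top [([323.6, 184.1], 227), ([316.4, 242.8], 178), ([193.3, 249.0], 138), ([170.7, 259.4], 15)]
white scene [([279.5, 187.5], 64), ([248.7, 219.6], 122), ([165.0, 288.9], 902), ([219.2, 313.8], 1016)]
```

View pics/cropt.png

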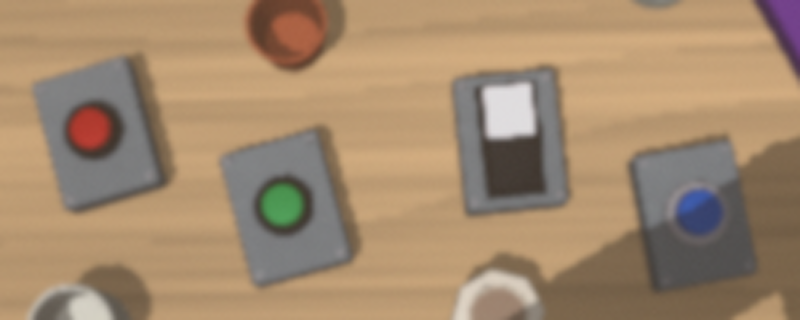

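View pics/crops.png

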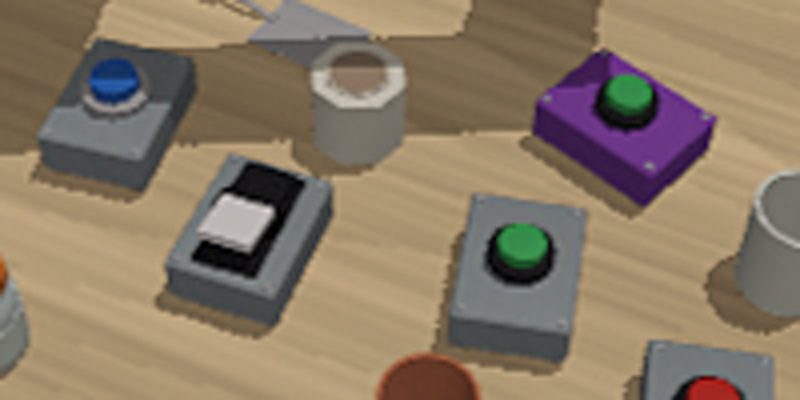

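The crops confirm it. The grey box with the green button is at top-crop (283,205), scene (320,226). The white rocker half is on the far (world +x) side at crop (510,110), with black behind it. Blue is at (698,211) and red at (92,130).

```bash
python3 - <<'E'
from h import *
t=np.load("top0.npz");s=np.load("scene0.npz")
for n,pt,ps,z in(("white",(323.6,184.1),(248.7,219.6),.069),("blue",(382.9,215.3),(218,184.7),.068),("green",(252.7,213.5),(320,225.9),.066)):
    print(n,onz(t,*pt,z).round(4),onz(s,*ps,z).round(4),tri(t,pt,s,ps))
# contour of white half in top and red, blue boxes
h=cv2.cvtColor(t["pixels"],cv2.COLOR_RGB2HSV)
m=cv2.inRange(h,(0,0,175),(180,50,255));m[:,:300]=0;m[:,345:]=0;m[:165]=0;m[205:]=0
r=cv2.minAreaRect(cv2.findContours(m,0,2)[0][0]);print(r,[onz(t,*p,.072).round(4) for p in cv2.boxPoints(r)])
for u,v in((193.5,190),):print("red",onz(t,u,v,.067).round(4))
# box top corners from crop of rocker box
for u,v in((453,80),(553,68),(566,200),(468,212)):print(onz(t,165+u/3.2,150+v/3.2,.045).round(4))
for n,u,v,z in(("mug",188,252,.085),("cup",255,158,.075),("jar",374,134,.09),("mould",320,247,.07)):print(n,onz(t,u,v,z).round(3))
E
```

```text
white [ 0.5785 -0.1099  0.069 ] [ 0.5807 -0.1101  0.069 ] (array([ 0.57908045, -0.11052844,  0.06691523]), np.float64(0.0010900429402905126))
blue [ 0.4899 -0.27    0.068 ] [ 0.4976 -0.2681  0.068 ] (array([ 0.49109919, -0.27233231,  0.05990547]), np.float64(0.0017288536483205134))
green [0.5009 0.0856 0.066 ] [0.5082 0.0871 0.066 ] (array([0.50193942, 0.0857739 , 0.05815598]), np.float64(0.0012072577368837242))
((323.6633605957031, 184.1336669921875), (15.721588134765625, 14.627046585083008), 84.2894058227539) [array([ 0.598 , -0.0883,  0.072 ]), array([ 0.6014, -0.1283,  0.072 ]), array([ 0.5579, -0.1314,  0.072 ]), array([ 0.5545, -0.0916,  0.072 ])]
red [0.569  0.2503 0.067 ]
[ 0.6092 -0.0642  0.045 ]
[ 0.6185 -0.1521  0.045 ]
[ 0.5019 -0.1602  0.045 ]
[ 0.4929 -0.075   0.045 ]
mug [0.397 0.26  0.085]
cup [0.654 0.078 0.075]
jar [ 0.712 -0.251  0.09 ]
mould [ 0.407 -0.096  0.07 ]
```

```bash
python3 -m crank '[[[0,0,0],[0,0,0.116]],[[0,0,0],[0,0,0.116]],[[0,0,0],[0,0,0.116]],[[0,0,0],[0,0,0]],[[0,0,0],[0,0,0]]]' 1
cat > go.py <<'E'
import sys,numpy as np
from rig import read_state
s=read_state();p=s["position"];R=s["tcp_rot"]
print("t",s["time_s"],"p",p.round(4),"F",s["force"].round(2),"open",round(float(s["opening"]),3));print(R.round(4).tolist())
if len(sys.argv)>3: print("tool shift cm",(R.T@(np.array([float(a) for a in sys.argv[1:4]])-p)*100).round(2))
E
python3 go.py 0.592 -0.1095 0.130
```

```text
time_s: 0.6
position: [0.2592, -0.5683, 0.1909]
tcp_rot: [[0.082, -0.997, -0.0], [-0.997, -0.082, 0.001], [-0.001, 0.0, -1.0]]
force: [0.5, -0.4, -0.4]
opening: 0.636
t 0.6 p [ 0.2592 -0.5683  0.1909] F [ 0.49 -0.42 -0.42] open 0.636
[[0.0822, -0.9966, -0.0002], [-0.9966, -0.0822, 0.0008], [-0.0008, 0.0002, -1.0]]
tool shift cm [-42.99 -36.94   6.12]
```

```bash
python3 -m crank '[[[-3.58,-3.08,0.2],[0,0,0]],[[-3.58,-3.08,0.2],[0,0,0]],[[-3.58,-3.08,0.2],[0,0,0]],[[-3.58,-3.08,0.2],[0,0,0]],[[-3.58,-3.08,0.2],[0,0,0]],[[-3.58,-3.08,0.2],[0,0,0]],[[-3.58,-3.08,0.2],[0,0,0]],[[-3.58,-3.08,0.2],[0,0,0]],[[-3.58,-3.08,0.2],[0,0,0]],[[-3.58,-3.08,0.2],[0,0,0]],[[-3.58,-3.08,0.2],[0,0,0]],[[-3.58,-3.08,0.2],[0,0,0]]]' 1
python3 -m crank '[[[0,0,0],[0,0,0]],[[0,0,0],[0,0,0]]]'
python3 go.py 0.592 -0.1095 0.085
python3 - <<'E'
from h import *
from rig import capture
for n in("scene","top"):
    c=capture(n); np.savez(f"{n}1.npz",**c)
    u,v=world2px(c,[.592,-.1095,.08]).astype(int); print(n,u,v)
    q=c["pixels"][max(v-75,0):v+75,max(u-100,0):u+100]
    cv2.imwrite(f"pics/{n}1.png",cv2.resize(q,None,fx=4,fy=4)[:,:,::-1])
E
```

```text
time_s: 1.8
position: [0.5944, -0.1092, 0.1672]
tcp_rot: [[0.082, -0.997, 0.0], [-0.997, -0.082, -0.0], [0.0, -0.0, -1.0]]
force: [0.3, -0.6, -0.6]
opening: 0.005
time_s: 2.0
position: [0.5936, -0.1098, 0.1669]
tcp_rot: [[0.084, -0.996, -0.001], [-0.996, -0.084, -0.0], [0.0, 0.001, -1.0]]
force: [-0.4, 0.3, -0.4]
opening: 0.002
t 2.0 p [ 0.5936 -0.1098  0.1669] F [-0.45  0.25 -0.41] open 0.002
[[0.0841, -0.9965, -0.0009], [-0.9965, -0.0841, -0.0003], [0.0002, 0.0009, -1.0]]
tool shift cm [-0.05  0.15  8.19]
scene 246 219
top 323 178
```

View pics/scene1.png

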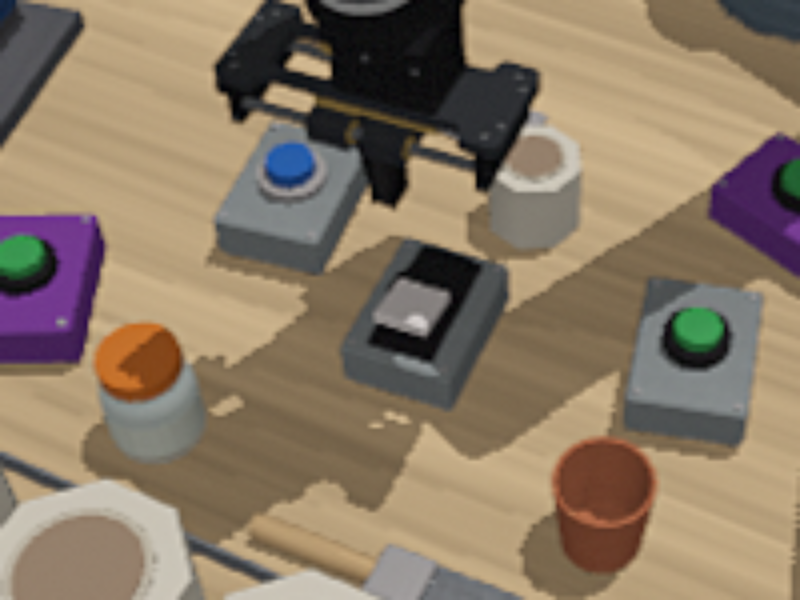

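The scene crop shows the closed fingertips above the box, white half at (410,305), neighbours clear. Descending.

```bash
python3 -m crank '[[[0,0.15,2.5],[0,0,0]],[[0,0,2.5],[0,0,0]],[[0,0,2.5],[0,0,0]],[[0,0,0.5],[0,0,0]],[[0,0,0],[0,0,0]]]'
python3 -m crank '[[[0,0,0.3],[0,0,0]],[[0,0,0.3],[0,0,0]],[[0,0,0.3],[0,0,0]],[[0,0,0.3],[0,0,0]],[[0,0,0.3],[0,0,0]]]'
```

```text
time_s: 2.6
position: [0.5909, -0.1122, 0.0867]
tcp_rot: [[0.078, -0.997, -0.002], [-0.997, -0.078, 0.001], [-0.001, 0.002, -1.0]]
force: [-0.2, -0.0, 0.5]
opening: 0.004
time_s: 3.1
position: [0.5921, -0.111, 0.0723]
tcp_rot: [[0.08, -0.997, 0.0], [-0.997, -0.08, -0.0], [0.0, -0.0, -1.0]]
force: [-0.3, 0.7, -0.3]
opening: 0.005
```

```bash
python3 go.py
```

```text
t 3.1 p [ 0.5921 -0.111   0.0723] F [-0.25  0.65 -0.34] open 0.005
[[0.0799, -0.9968, 0.0005], [-0.9968, -0.0799, -0.0002], [0.0002, -0.0004, -1.0]]
```

```bash
for i in 1; do python3 -m crank '[[[0,0,0.2],[0,0,0]],[[0,0,0.2],[0,0,0]]]'; done
```

```text
time_s: 3.3
position: [0.592, -0.111, 0.068]
tcp_rot: [[0.08, -0.997, -0.0], [-0.997, -0.08, 0.0], [-0.0, 0.0, -1.0]]
force: [-0.1, -0.5, 0.4]
opening: 0.005
```

```bash
python3 -m crank '[[[0,0,0.2],[0,0,0]],[[0,0,0.2],[0,0,0]]]';python3 -m crank '[[[0,0,0.1],[0,0,0]],[[0,0,0.1],[0,0,0]]]'
```

```text
time_s: 3.5
position: [0.592, -0.1111, 0.0641]
tcp_rot: [[0.08, -0.997, -0.0], [-0.997, -0.08, -0.0], [0.0, 0.0, -1.0]]
force: [-0.3, -0.3, -0.1]
opening: 0.004
time_s: 3.7
position: [0.592, -0.1111, 0.0621]
tcp_rot: [[0.08, -0.997, -0.0], [-0.997, -0.08, 0.0], [-0.0, 0.0, -1.0]]
force: [0.0, -0.1, -0.3]
opening: 0.009
```

```bash
python3 - <<'E'
from h import *
from rig import capture
out=[]
for n in("scene","top"):
    c=capture(n); np.savez(f"{n}2.npz",**c)
    u,v=world2px(c,[.592,-.1095,.08]).astype(int)
    out.append(cv2.resize(c["pixels"][v-40:v+40,u-50:u+50],None,fx=4,fy=4))
cv2.imwrite("pics/press2.png",np.hstack(out)[:,:,::-1])
E
```

```text
(no output)
```

View pics/press2.png

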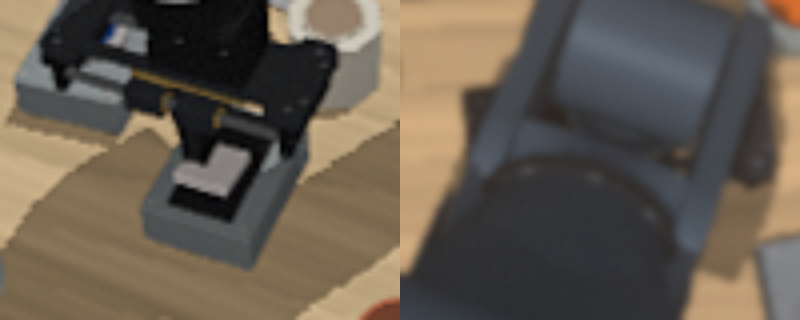

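```bash
python3 - <<'E'
from h import *
s0=np.load("scene1.npz");s=np.load("scene2.npz")
for P in([.592,-.111,.062],[.592,-.111,.075],[.592,-.111,.085],[.590,-.1095,.075],[.590,-.1095,.06]):print(P,world2px(s,P).round(1))
u,v=246,219
q=[cv2.resize(c["pixels"][v-32:v+28,u-30:u+35],None,fx=6,fy=6,interpolation=cv2.INTER_NEAREST) for c in(s0,s)]
cv2.imwrite("pics/cmp.png",np.hstack(q)[:,:,::-1])
E
```

```text
[0.592, -0.111, 0.062] [246.7 223.7]
[0.592, -0.111, 0.075] [246.4 220.9]
[0.592, -0.111, 0.085] [246.2 218.7]
[0.59, -0.1095, 0.075] [247.2 220.6]
[0.59, -0.1095, 0.06] [247.5 223.8]
```

View pics/cmp.png

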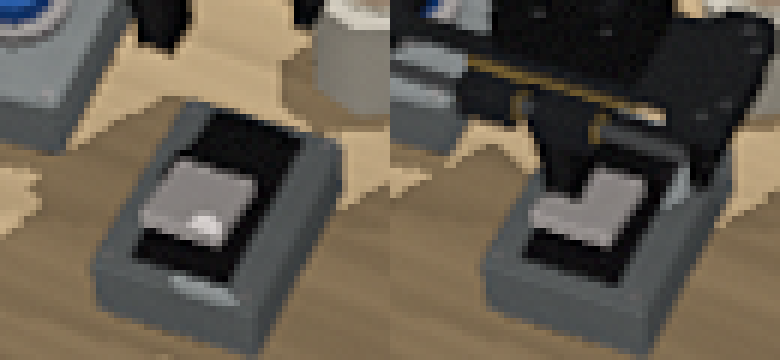

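The picture shows the fingertip at about (246,219), 5 px above where the TCP should project, with no contact force. So the tip seems about 2 cm higher than the reported TCP. I'll keep going down in small, force-checked steps.

```bash
python3 -m crank '[[[0,0,0.2],[0,0,0]],[[0,0,0.2],[0,0,0]]]' | grep -E 'pos|force';python3 -m crank '[[[0,0,0.1],[0,0,0]],[[0,0,0],[0,0,0]]]'| grep -E 'pos|force'; python3 -m crank '[[[0,0,0.1],[0,0,0]],[[0,0,0],[0,0,0]]]'| grep -E 'pos|force'
```

```text
position: [0.5921, -0.1111, 0.0582]
force: [-0.0, 0.5, 0.7]
position: [0.5918, -0.111, 0.057]
force: [0.0, -0.2, -0.6]
position: [0.5919, -0.111, 0.0562]
force: [0.4, 0.6, 0.2]
```

```bash
for i in 1; do python3 -m crank '[[[0,0,0.2],[0,0,0]],[[0,0,0],[0,0,0]]]' | grep -E 'pos|force';python3 -m crank '[[[0,0,0.2],[0,0,0]],[[0,0,0],[0,0,0]]]'| grep -E 'pos|force'; done
python3 - <<'E'
from h import *
from rig import capture
c=capture("scene");u,v=246,219
q=[cv2.resize(x["pixels"][v-40:v+28,u-35:u+35],None,fx=5.5,fy=5.5,interpolation=cv2.INTER_NEAREST) for x in(np.load("scene2.npz"),c)]
cv2.imwrite("pics/cmp3.png",np.hstack(q)[:,:,::-1])
E
```

```text
position: [0.5919, -0.111, 0.054]
force: [-0.7, -0.5, 0.4]
position: [0.5918, -0.111, 0.052]
force: [-0.0, 0.9, 0.5]
```

View pics/cmp3.png

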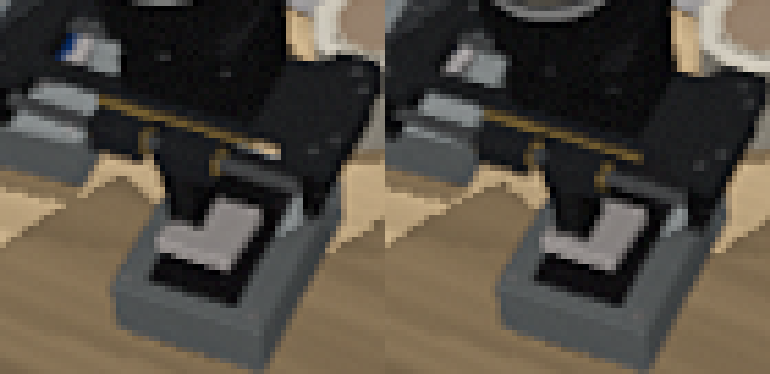

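```bash
for i in 1; do python3 -m crank '[[[0,0,0.2],[0,0,0]],[[0,0,0],[0,0,0]]]' | grep -E 'pos|force';python3 -m crank '[[[0,0,0.2],[0,0,0]],[[0,0,0],[0,0,0]]]'| grep -E 'pos|force'; done
```

```text
position: [0.5918, -0.111, 0.05]
force: [0.3, -0.1, -0.4]
position: [0.5918, -0.111, 0.048]
force: [-1.1, -0.1, 0.8]
```

```bash
for i in 1; do python3 -m crank '[[[0,0,0.2],[0,0,0]],[[0,0,0],[0,0,0]]]' | grep -E 'pos|force';python3 -m crank '[[[0,0,0.2],[0,0,0]],[[0,0,0],[0,0,0]]]'| grep -E 'pos|force'; done
python3 - <<'E'
from h import *
from rig import capture
c=capture("scene");np.savez("scene4.npz",**c);u,v=246,219
q=[cv2.resize(x["pixels"][v-40:v+28,u-35:u+35],None,fx=5.5,fy=5.5,interpolation=cv2.INTER_NEAREST) for x in(np.load("scene2.npz"),c)]
cv2.imwrite("pics/cmp4.png",np.hstack(q)[:,:,::-1])
E
```

```text
position: [0.5918, -0.111, 0.046]
force: [-0.2, -0.9, 0.4]
position: [0.5923, -0.1111, 0.0443]
force: [-0.0, 0.4, 0.6]
```

View pics/cmp4.png

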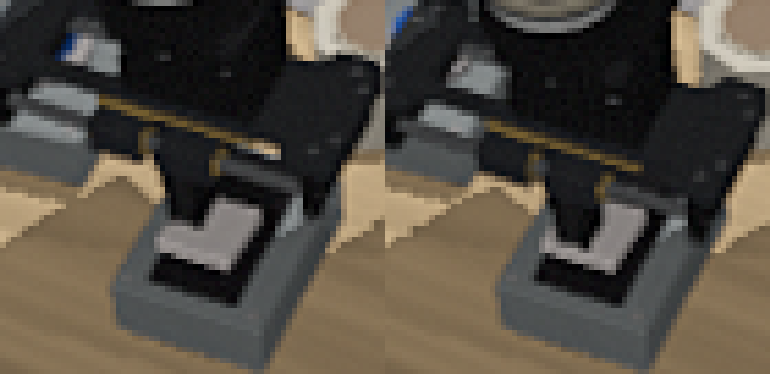

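```bash
python3 - <<'E'
from h import *
s=np.load("scene4.npz")
print(world2px(s,[.5936,-.1098,.1669]),world2px(s,[.5921,-.111,.0443]))
for z in(.044,.05,.06,.07,.076,.08):print(z,onz(s,245.5,223.5,z).round(4))
s0=np.load("scene0.npz")
print(world2px(s0,[.2591,-.5679,.1903]))
for sg in(1,-1):
  print(world2px(s0,np.array([.2591,-.5679,.1903])+sg*.0435*np.array([.415,-.91,0])))
cv2.imwrite("pics/grip0.png",cv2.resize(s0["pixels"][30:110,110:220],None,fx=6,fy=6,interpolation=cv2.INTER_NEAREST)[:,:,::-1])
E
```

```text
[244.16317841 200.27680446] [247.08970245 227.42229834]
0.044 [ 0.581  -0.1227  0.044 ]
0.05 [ 0.585 -0.12   0.05 ]
0.06 [ 0.5916 -0.1154  0.06  ]
0.07 [ 0.5983 -0.1108  0.07  ]
0.076 [ 0.6023 -0.1081  0.076 ]
0.08 [ 0.6049 -0.1063  0.08  ]
[177.00203889  89.45273376]
[164.56326876  89.16778415]
[189.43156125  89.73455439]
```

View pics/grip0.png

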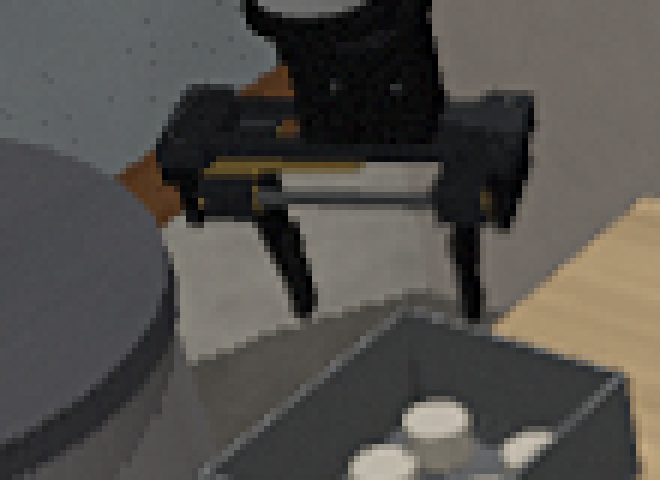

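```bash
python3 - <<'E'
from h import *
from scipy.optimize import least_squares
s=np.load("scene4.npz")
P=np.array([[.2591,-.5679,.1903],[.5936,-.1098,.1669],[.592,-.1111,.0621],[.5923,-.1111,.0443]])
px=np.array([[175,83],[243.5,195],[246,218.7],[245.5,223.5]])
f=lambda d:np.concatenate([world2px(s,p+d)-q for p,q in zip(P,px)])
r=least_squares(f,np.zeros(3));print(r.x,r.fun.round(1))
J=r.jac;print(np.sqrt(np.diag(np.linalg.inv(J.T@J))))
for z in(0,.01,.02,.03):
  r=least_squares(lambda a:f([a[0],a[1],z]),[0,0]);print(z,r.x,r.fun.round(1))
# blob change of white between scene1, scene4: lower edge rows
for n in("scene1","scene4"):
  i=np.load(n+".npz")["pixels"].astype(int).sum(2); print(i[222:236,248].tolist(),i[222:236,244].tolist())
E
```

```text
[0.00591556 0.0027169  0.02878398] [-0.1  0.1 -0.3 -0.1 -0.2  0.5  0.7 -0.4]
[0.00575631 0.0043965  0.00724113]
0 [-0.0157925  -0.01348823] [ 1.5  3.3 -0.8 -0.1 -0.7 -0.3  0.2 -1.3]
0.01 [-0.00824208 -0.00784991] [ 1.   2.2 -0.6 -0.1 -0.5 -0.1  0.4 -1. ]
0.02 [-0.00070087 -0.00222048] [ 0.4  1.1 -0.5 -0.1 -0.4  0.2  0.5 -0.7]
0.03 [0.00683093 0.00339985] [-0.2 -0.1 -0.3 -0.1 -0.2  0.5  0.7 -0.3]
[409, 552, 608, 446, 397, 176, 22, 38, 54, 40, 60, 259, 442, 408] [387, 410, 430, 430, 45, 34, 43, 54, 35, 71, 228, 359, 305, 250]
[188, 304, 357, 455, 411, 290, 14, 34, 55, 31, 83, 200, 268, 268] [66, 263, 468, 411, 198, 7, 48, 51, 39, 72, 197, 273, 264, 263]
```

Fitting the tip offset over four pictures puts the real tip about 29 mm above the reported TCP, with only a few mm sideways. Contact should be about now, so I'll keep stepping down.

```bash
for i in 1 ; do python3 -m crank '[[[0,0,0.2],[0,0,0]],[[0,0,0],[0,0,0]]]' | grep -E 'pos|force';python3 -m crank '[[[0,0,0.2],[0,0,0]],[[0,0,0],[0,0,0]]]'| grep -E 'pos|force'; done; python3 -c "
from rig import read_state;s=read_state();print(s['tau'],s['moment'])"
```

```text
position: [0.5926, -0.1112, 0.0424]
force: [1.1, 0.3, 1.2]
position: [0.5924, -0.1112, 0.0403]
force: [-0.2, 0.1, 1.7]
[-1.60147045e-01 -4.42471719e+01 -1.08924106e+01 -5.81015297e-02
  2.39682421e-01 -3.19444725e-04] [ 0.11248881 -0.20037792 -0.02715896]
```

```bash
for i in 1 ; do python3 -m crank '[[[0,0,0.2],[0,0,0]],[[0,0,0],[0,0,0]]]' | grep -E 'pos|force';python3 -m crank '[[[0,0,0.2],[0,0,0]],[[0,0,0],[0,0,0]]]'| grep -E 'pos|force'; done; python3 - <<'E'
from h import *
from rig import capture
c=capture("scene");np.savez("scene5.npz",**c);u,v=246,219
q=[cv2.resize(x["pixels"][v-40:v+28,u-35:u+35],None,fx=5.5,fy=5.5,interpolation=cv2.INTER_NEAREST) for x in(np.load("scene2.npz"),c)]
cv2.imwrite("pics/cmp5.png",np.hstack(q)[:,:,::-1])
E
```

```text
position: [0.5922, -0.1112, 0.0381]
force: [1.1, -0.6, 1.1]
position: [0.5923, -0.1112, 0.0362]
force: [1.9, -0.6, 2.4]
```

View pics/cmp5.png

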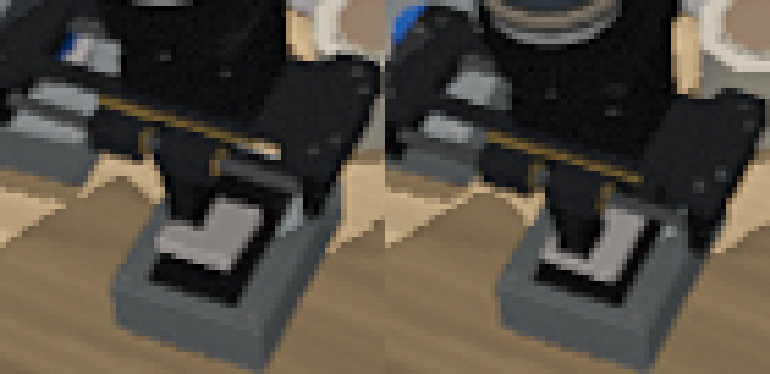

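```bash
for i in 1 ; do python3 -m crank '[[[0,0,0.2],[0,0,0]],[[0,0,0.2],[0,0,0]],[[0,0,0],[0,0,0]]]' | grep -E 'pos|force';python3 -m crank '[[[0,0,0.2],[0,0,0]],[[0,0,0],[0,0,0]]]'| grep -E 'pos|force'; done
```

```text
position: [0.5925, -0.1112, 0.0322]
force: [2.3, 0.2, 3.3]
position: [0.5926, -0.1112, 0.0315]
force: [0.8, 0.8, 9.4]
```

```bash
for i in 1 ; do python3 -m crank '[[[0,0,0.1],[0,0,0]],[[0,0,0],[0,0,0]]]' | grep -E 'pos|force';python3 -m crank '[[[0,0,0.1],[0,0,0]],[[0,0,0],[0,0,0]]]'| grep -E 'pos|force'; done
```

```text
position: [0.5926, -0.1112, 0.0313]
force: [-0.1, 1.2, 14.6]
position: [0.5927, -0.1113, 0.0311]
force: [-1.1, 0.9, 20.1]
```

The force rose to 20 N on the stop at reported z 0.031, which matches the on-height of about 61 mm with the 30 mm offset. Lifting to check.

```bash
python3 -m crank '[[[0,0,-0.5],[0,0,0]],[[0,0,-2],[0,0,0]],[[0,0,-3],[0,0,0]],[[0,0,-3],[0,0,0]],[[0,0,0],[0,0,0]],[[0,0,0],[0,0,0]]]' | grep -E 'time|pos|force';  python3 go.py 0.49 -0.27 0.11; python3 - <<'E'
from h import *
from rig import capture
c=capture("scene");np.savez("scene6.npz",**c);u,v=246,219
q=[cv2.resize(x["pixels"][v-40:v+28,u-35:u+35],None,fx=5.5,fy=5.5,interpolation=cv2.INTER_NEAREST) for x in(np.load("scene0.npz"),c)]
cv2.imwrite("pics/cmp6.png",np.hstack(q)[:,:,::-1])
E
```

```text
time_s: 8.05
position: [0.5907, -0.1107, 0.1127]
force: [0.4, 0.6, 0.3]
t 8.05 p [ 0.5907 -0.1107  0.1127] F [0.43 0.64 0.26] open 0.008
[[0.0798, -0.9968, -0.0024], [-0.9968, -0.0798, 0.0006], [-0.0008, 0.0023, -1.0]]
tool shift cm [15.07 11.3   0.29]
```

View pics/cmp6.png

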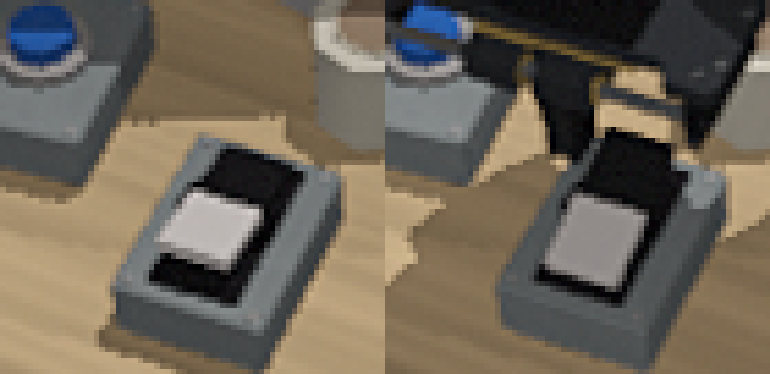

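The rocker is on: the white half is down and longer in view, and the black half stands up. Next is the blue plunger.

```bash
python3 -m crank '[[[2.51,1.86,0],[0,0,0]],[[2.51,1.86,0],[0,0,0]],[[2.51,1.86,0],[0,0,0]],[[2.51,1.86,0],[0,0,0]],[[2.51,1.86,0],[0,0,0]],[[2.51,1.86,0],[0,0,0]],[[0,0,0],[0,0,0]],[[0,0,0],[0,0,0]]]' | grep -E 'time|pos|force';  python3 -m crank '[[[0,0,2.5],[0,0,0]],[[0,0,2.5],[0,0,0]],[[0,0,1.5],[0,0,0]],[[0,0,0],[0,0,0]]]'| grep -E 'time|pos|force'; python3 go.py 0.491 -0.27 0.042; python3 - <<'E'
from h import *
from rig import capture
c=capture("scene");np.savez("scene7.npz",**c);u,v=218,185
q=[cv2.resize(x["pixels"][v-40:v+28,u-35:u+35],None,fx=5.5,fy=5.5,interpolation=cv2.INTER_NEAREST) for x in(np.load("scene0.npz"),c)]
cv2.imwrite("pics/cmp7.png",np.hstack(q)[:,:,::-1])
E
```

```text
time_s: 8.9
position: [0.4912, -0.2695, 0.1116]
force: [0.0, 0.3, -0.3]
time_s: 9.3
position: [0.4911, -0.267, 0.0454]
force: [-0.5, 0.5, 0.1]
t 9.3 p [ 0.4911 -0.267   0.0454] F [-0.55  0.49  0.1 ] open 0.003
[[0.0814, -0.9967, -0.0055], [-0.9967, -0.0814, 0.0049], [-0.0054, 0.0051, -1.0]]
tool shift cm [0.3  0.03 0.34]
```

View pics/cmp7.png

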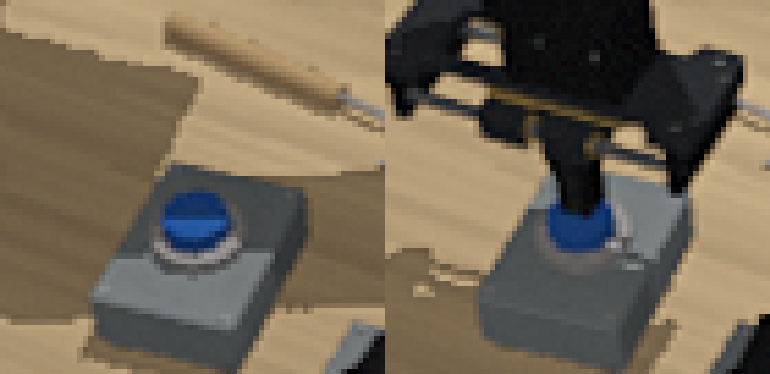

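The tip (585-ish, 212 in the crop) is just above the middle of the blue disc, so I'll press.

```bash
python3 -m crank '[[[0,0,0.3],[0,0,0]],[[0,0,0.2],[0,0,0]],[[0,0,0],[0,0,0]]]' | grep -E 'pos|force';python3 -m crank '[[[0,0,0.2],[0,0,0]],[[0,0,0],[0,0,0]]]'| grep -E 'pos|force'; python3 -m crank '[[[0,0,0.2],[0,0,0]],[[0,0,0],[0,0,0]]]'| grep -E 'pos|force'
```

```text
position: [0.4931, -0.2701, 0.0437]
force: [0.2, -0.1, 0.2]
position: [0.4928, -0.2702, 0.0414]
force: [-0.0, -0.5, 0.9]
position: [0.4926, -0.2701, 0.0391]
force: [-0.1, -0.3, -0.3]
```

```bash
python3 -m crank '[[[0,0,0.2],[0,0,0]],[[0,0,0],[0,0,0]]]' | grep -E 'pos|force';python3 -m crank '[[[0,0,0.2],[0,0,0]],[[0,0,0],[0,0,0]]]'| grep -E 'pos|force'
```

```text
position: [0.4928, -0.2702, 0.0371]
force: [-0.0, 0.9, -0.1]
position: [0.4928, -0.2702, 0.0353]
force: [0.4, 0.4, 1.7]
```

```bash
python3 -m crank '[[[0,0,0.2],[0,0,0]],[[0,0,0],[0,0,0]]]' | grep -E 'pos|force';python3 -m crank '[[[0,0,0.2],[0,0,0]],[[0,0,0],[0,0,0]]]'| grep -E 'pos|force'; python3 -m crank '[[[0,0,0.2],[0,0,0]],[[0,0,0],[0,0,0]]]'| grep -E 'pos|force'
```

```text
position: [0.4928, -0.2702, 0.0331]
force: [-0.2, -0.3, 1.4]
position: [0.4928, -0.2702, 0.0311]
force: [-0.2, -1.2, 1.7]
position: [0.4928, -0.2702, 0.03]
force: [-2.5, 0.6, 8.6]
```

```bash
python3 -m crank '[[[0,0,0.2],[0,0,0]],[[0,0,0],[0,0,0]]]' | grep -E 'pos|force';python3 -m crank '[[[0,0,0.1],[0,0,0]],[[0,0,0],[0,0,0]]]'| grep -E 'pos|force'
```

```text
position: [0.4929, -0.2703, 0.0299]
force: [-3.8, 2.1, 20.9]
position: [0.493, -0.2703, 0.0298]
force: [-4.5, 3.0, 27.9]
```

```bash
python3 -m crank '[[[0,0,-0.5],[0,0,0]],[[0,0,-2],[0,0,0]],[[0,0,-3],[0,0,0]],[[0,0,-3],[0,0,0]],[[0,0,0],[0,0,0]],[[0,0,0],[0,0,0]]]' | grep -E 'time|pos|force';  python3 go.py 0.5015 0.0855 0.115; python3 - <<'E'
from h import *
from rig import capture
c=capture("scene");np.savez("scene8.npz",**c);u,v=218,185
q=[cv2.resize(x["pixels"][v-40:v+28,u-35:u+35],None,fx=5.5,fy=5.5,interpolation=cv2.INTER_NEAREST) for x in(np.load("scene0.npz"),c)]
cv2.imwrite("pics/cmp8.png",np.hstack(q)[:,:,::-1])
E
```

```text
time_s: 12.05
position: [0.4928, -0.27, 0.1113]
force: [0.3, -0.5, -0.6]
t 12.05 p [ 0.4928 -0.27    0.1113] F [ 0.33 -0.53 -0.62] open 0.005
[[0.0798, -0.9968, 0.0005], [-0.9968, -0.0798, -0.0003], [0.0004, -0.0004, -1.0]]
tool shift cm [-35.37  -3.7   -0.38]
```

View pics/cmp8.png

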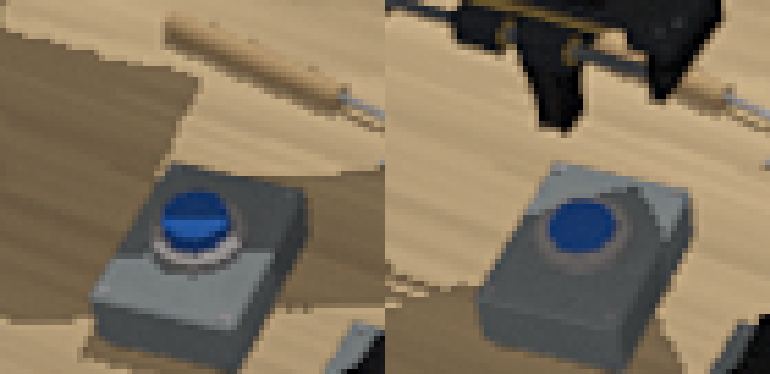

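The blue plunger is down, nearly flush with its collar. Next is the green button on the grey box.

```bash
python3 -m crank '[[[-3.93,-0.41,0],[0,0,0]],[[-3.93,-0.41,0],[0,0,0]],[[-3.93,-0.41,0],[0,0,0]],[[-3.93,-0.41,0],[0,0,0]],[[-3.93,-0.41,0],[0,0,0]],[[-3.93,-0.41,0],[0,0,0]],[[-3.93,-0.41,0],[0,0,0]],[[-3.93,-0.41,0],[0,0,0]],[[-3.93,-0.41,0],[0,0,0]],[[0,0,0],[0,0,0]],[[0,0,0],[0,0,0]]]' | grep -E 'time|pos|force';  python3 -m crank '[[[0,0,2.5],[0,0,0]],[[0,0,2.5],[0,0,0]],[[0,0,1.5],[0,0,0]],[[0,0,0],[0,0,0]],[[0,0,0],[0,0,0]]]'| grep -E 'time|pos|force'; python3 go.py 0.5015 0.0855 0.042; python3 - <<'E'
from h import *
from rig import capture
c=capture("scene");np.savez("scene9.npz",**c);u,v=320,226
q=[cv2.resize(x["pixels"][v-40:v+28,u-35:u+35],None,fx=5.5,fy=5.5,interpolation=cv2.INTER_NEAREST) for x in(np.load("scene0.npz"),c)]
cv2.imwrite("pics/cmp9.png",np.hstack(q)[:,:,::-1])
E
```

```text
time_s: 13.2
position: [0.5001, 0.0862, 0.1098]
force: [-0.1, -0.0, -0.2]
time_s: 13.7
position: [0.5011, 0.0843, 0.0458]
force: [0.4, -0.1, 0.2]
t 13.7 p [0.5011 0.0843 0.0458] F [ 0.38 -0.14  0.25] open 0.005
[[0.0779, -0.997, -0.0015], [-0.997, -0.0779, -0.0001], [-0.0001, 0.0015, -1.0]]
tool shift cm [-0.12 -0.05  0.38]
```

View pics/cmp9.png

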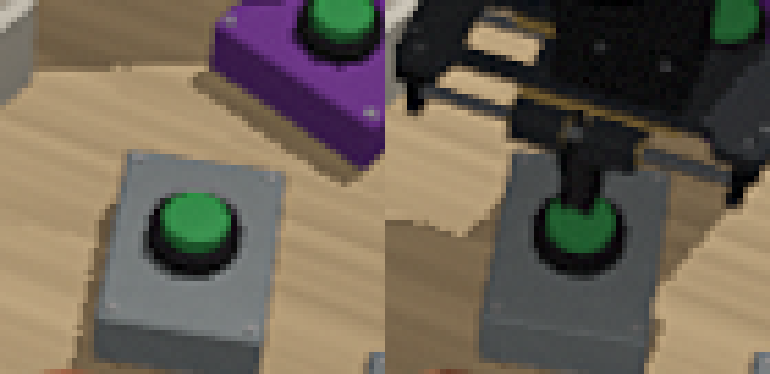

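The tip is over the green disc at crop (585,205), on the grey box. Pressing.

```bash
python3 -m crank '[[[0,0,0.3],[0,0,0]],[[0,0,0.3],[0,0,0]],[[0,0,0.2],[0,0,0]],[[0,0,0],[0,0,0]]]' | grep -E 'pos|force';python3 -m crank '[[[0,0,0.2],[0,0,0]],[[0,0,0.2],[0,0,0]],[[0,0,0],[0,0,0]]]'| grep -E 'pos|force'; python3 -m crank '[[[0,0,0.2],[0,0,0]],[[0,0,0],[0,0,0]]]'| grep -E 'pos|force'
```

```text
position: [0.5013, 0.0855, 0.0382]
force: [0.4, 0.6, -0.4]
position: [0.5016, 0.0855, 0.0343]
force: [-0.4, 0.4, 2.3]
position: [0.5016, 0.0855, 0.0323]
force: [0.6, 0.0, 2.7]
```

```bash
python3 -m crank '[[[0,0,0.2],[0,0,0]],[[0,0,0],[0,0,0]]]' | grep -E 'pos|force';python3 -m crank '[[[0,0,0.1],[0,0,0]],[[0,0,0],[0,0,0]]]'| grep -E 'pos|force'
```

```text
position: [0.5016, 0.0855, 0.0303]
force: [-0.7, 0.4, 4.3]
position: [0.5016, 0.0855, 0.03]
force: [-0.2, 0.5, 8.7]
```

On the stop (the force is past the 5 N spring). A little more push, hold for about 1.1 s, then release.

```bash
python3 -m crank '[[[0,0,0.1],[0,0,0]],[[0,0,0],[0,0,0]],[[0,0,0],[0,0,0]],[[0,0,0],[0,0,0]],[[0,0,0],[0,0,0]],[[0,0,0],[0,0,0]],[[0,0,0],[0,0,0]],[[0,0,0],[0,0,0]],[[0,0,0],[0,0,0]],[[0,0,0],[0,0,0]],[[0,0,0],[0,0,0]]]' | grep -E 'time|pos|force'
python3 -m crank '[[[0,0,-0.4],[0,0,0]],[[0,0,-1],[0,0,0]],[[0,0,-3],[0,0,0]],[[0,0,-4],[0,0,0]],[[0,0,-4],[0,0,0]],[[0,0,0],[0,0,0]],[[0,0,0],[0,0,0]]]'| grep -E 'time|pos|force'; python3 - <<'E'
from h import *
from rig import capture
c=capture("scene");np.savez("scene10.npz",**c)
a,b=[cv2.resize(x["pixels"][160:290,190:400],None,fx=3.8,fy=2.2*1.0 if 0 else 3.8)[:, :] for x in(np.load("scene0.npz"),c)]
cv2.imwrite("pics/fin.png",b[:,:,::-1])
s0=np.load("scene0.npz")
for k in("green","blue","red"):print(k,blobs(s0["pixels"],k),blobs(c["pixels"],k))
E
```

```text
time_s: 16.15
position: [0.5016, 0.0855, 0.0299]
force: [-2.0, -0.2, 16.7]
time_s: 16.85
position: [0.5015, 0.0853, 0.1531]
force: [0.4, -0.2, -0.5]
green [([346.7, 188.3], 91), ([434.2, 199.7], 92), ([150.5, 207.8], 113), ([320.0, 225.9], 115)] [([347.0, 185.4], 26), ([345.5, 191.2], 24), ([434.0, 199.8], 95), ([150.5, 207.8], 113), ([319.9, 226.0], 114)]
blue [([62.7, 52.3], 2857), ([132.1, 137.5], 1079), ([218.0, 184.7], 106)] [([62.7, 52.4], 2854), ([132.2, 137.6], 1092), ([218.3, 185.5], 82)]
red [([368.0, 265.1], 127)] [([368.0, 265.0], 126)]
```

View pics/fin.png

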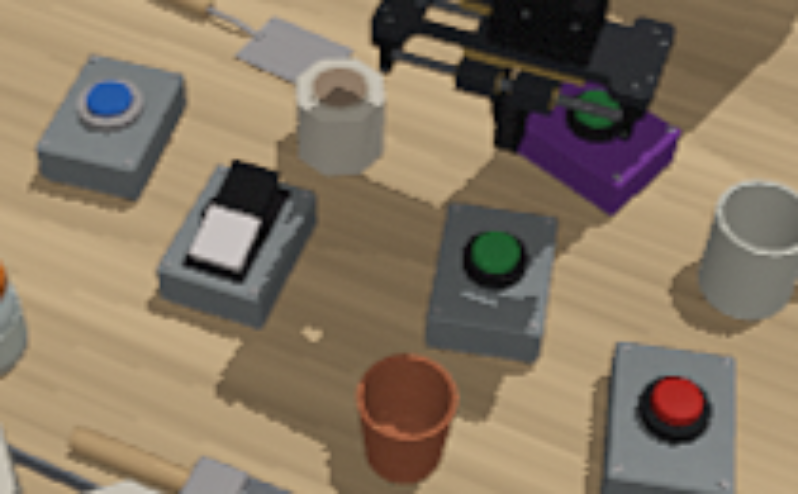

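The rocker is on, blue is in, and green is back up with the same blob as before. Red and the surroundings are unchanged and the arm is clear. Handing in.

```bash
python3 -c "
from rig import bot;print(bot.hand_in())"
```

```text
the job is handed in; nothing more can be done
None
```

I pressed all three controls in order with closed fingertips and handed the job in at about 17 s. No verdict is reported.

- **Power rocker:** pushed down to its stop, reaching 20 N. The picture afterwards showed the white half down and the black half up.
- **Blue plunger:** pushed in to its stop, reaching 28 N. It stayed nearly flush with its collar after I let go.
- **Green button:** this was the one on the grey box. It was held on its stop for over 1 s, at up to 17 N, then let go. Its blob came back to its starting place and size, at pixel (320,226).
- **Surroundings:** the red button did not change, and the boxes and pottery looked unmoved in the last picture. I compared blob positions only for the coloured buttons. The loose objects I checked only by eye, and only those in that crop.

**Disagreement:** the fingertips looked, and made contact, about 30 mm higher than the reported TCP. I stepped down on force and pictures instead of trusting the reported height. The friction forces while the rocker and plunger moved read about 1 to 3 N, at or below the low end of the given values. The final rise in force, the heights and the pictures all agreed that each one reached its stop.

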